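# Weigh out rosewood blocks on the spring scale

## Robot

A 7-joint arm with a two-finger parallel gripper is mounted at the origin on the work surface. World frame = base frame: x ahead of the robot, y to its left, z up, the work surface at z = 0. Lengths are in m, angles in rad, forces in N, time in s.
With the tool pointing down it reaches from about 0.425 to 0.825 m from the base axis. Payload 3.6 kg.
Tool frame: the origin (TCP) lies on the centre line of the jaws, within the pads' length; the fingertips stand 17 mm ahead of it and the grasp point (between the pads) lies 2 mm behind it; z points along the fingers, y is the direction in which the jaws open and shut (so a half turn about z gives the same grasp; the last joint's range is limited). The gripper opens to 85 mm and grips with 20 to 120 N. Pads are 22 mm wide; open, the fingers measure 114 mm over their backs; the gripper's body (76 mm by 85 mm) begins 54 mm behind the grasp point. The pads swing forward as they close: fully open they stand 13 mm farther back than shut.
Start: joints at [-1.369, 0.615, -0.013, 1.423, 0.008, 1.103, -0.04], TCP at [0.147, 0.633, 0.248] pointing down, gripper open.
Joint ranges: [-3.12, 3.12], [-0.3, 2.06], [-1.34, 1.32], [0.26, 2.42], [-1.36, 4.5], [0.01, 1.98], [-2.84, 2.84]. Speed limits (rad/s): [2.79, 2.79, 3.14, 3.14, 3.14, 3.14, 3.14].

## Interface

Orientations are given as a 3x3 rotation matrix whose columns are the frame's x, y, z axes.
In Python, from plant import get_obs, grab_frame, calibration, hand_in gives the robot as it stands. The module is installed in compiled form; this text tells all that it offers.
- The arm moves only by the tool send_rows, never from a script. Its argument "increments" is a list of rows, each an object of numbers: "dx", "dy", "dz": the shift along the world's x, y, z as a fraction of full scale; "wx", "wy", "wz": the turn, a rotation vector about the world's x, y, z as a fraction of full scale; "gripper": the opening, from -1 (shut) to 1 (fully open). In form: [{"dx": .., "dy": .., "dz": .., "wx": .., "wy": .., "wz": .., "gripper": ..}, ...]. A call has 1 to 20 rows; each row is the pose to reach, as a shift and turn from the pose commanded when the call began, turning the shorter way round; what a row does not reach only later rows make up. Full scale, the value 1, is 0.25 m for a shift and 360 degrees for a turn. A row lasts 1/8 s, in which the tool goes at most 62.5 mm and 10.7 degrees, less where a joint would pass 70% of its speed; a pose out of reach is approached as far as the arm can. A call with a number of a shift or a turn outside -1 to 1 is refused whole. A call with a gripper value outside its range is refused whole. The fingers move at their own pace and stop on an object; the grip force is fixed at half the most. Time passes only in rows, so rows that repeat a pose let the fingers close. It gives the time, the measured TCP pose, the force and the opening at its end, in the units of the state.
- get_obs(): the state, without advancing time (a new reading comes with each control period).
- grab_frame(name): name is "side" or "top" or "wrist"; returns (picture, depth): 420x560x3 uint8, red, green, blue; 420x560 float32, m along the optical axis (not along the pixel's ray), 0 where there is no reading.
- calibration(name): a dict with "fov_y" (degrees; the focal length in pixels is half the picture's height over the tangent of half this angle, whatever the lens; pixels are square), "cx", "cy" (the principal point, pixels), "camera_from_world" (4x4, takes a point from world to camera coordinates); the wrist camera has in their place "T_tool_cam" (4x4, takes a point from camera to tool coordinates, whose origin is the TCP and whose axes are the flange's). Camera axes: x right, y down, z forward; pixel columns grow to the right and rows downward; lengths in m; the calibration is good to about 2 mm. A picture is of the moment at which its call begins: read the wrist's pose just before it. calibration takes no time and is no camera call.
- hand_in(): hands the job in, once; it reports no verdict.
The state is a dict: "time_s": time; "qpos": joint angles; "qvel": joint speeds; "joint_torque": joint torques, N m; "tcp_pos": TCP position; "tcp_rot": TCP orientation; "wrist_force": force on the tool from outside, world axes, zero at the start; "moment": the same for the moment, N m; "finger_gap": opening from 0.0 (shut) to 1.0 (fully open).
Only numpy, scipy, OpenCV 4.12 (cv2) and the standard library are available. Lean on these libraries where they do the work, as an engineer would, in place of code of your own. Each camera call takes 0.05 s, during which the arm holds its last target. There are 200 camera calls.

## Task

First lift the hand plane out of the scale's pan and set it sole down on the bench. Then load rosewood blocks into the pan until the pointer rests between the two black tabs, and leave any blocks you do not need lying on the bench. Do not move the tabs, and leave the glue bottle, mug and clamp alone.

Things in the scene. Friction and masses are not known exactly. Their poses are not given: they have to be found in the camera images.
- scale: Hanging-pan spring scale fixed on the bench. Origin under the centre of its steel base plate (160 in x, 370 in y, 12 mm thick); x points from its open loading side to its back (about to world -y), z up. 25 mm square posts at y = +-170, x = +50 mm carry a board over the pan (see board), so it is loaded from the -x side with the tool tilted about 40 degrees, fingers pointing to +x and down.
- board (a point): Centre of the underside of the plywood board over the pan, 320 mm above the bench; the board is 150 mm deep (x), 370 mm wide (y), 25 mm thick; axes as the scale's.
- pan_floor (a point): Centre of the upper face of the aluminium pan, axes as the scale's. Pan 200 (x) by 250 mm (y), rim 10 mm high, 2 mm thick. It hangs on two flat straps at y = +-130 mm (x = -10 to +10), joined by a 12 mm wide crossbar over the pan's middle (x = 0), its underside 168 mm above the pan floor. Empty, the floor is 110 mm above the bench.
- pan (a joint): How far the pan has sunk below its empty height, m (0 empty, 0.085 lowest). The spring gives 1 mm per 8.15 g of load (80 N/m), wherever the load lies; it settles within 1 s.
- pointer_tip (a point): On the flat steel pointer (3 mm thick) that sticks out 115 mm sideways, to the scale's +y (away from the robot), from the pan's strap, 80 mm above the pan floor, and moves with the pan; point 190 mm from the scale's middle.
- gauge_mid (a point): Middle of the gap between the two flat black tabs of the target clip on the scale's +y post (the one farther from the robot), tabs one above the other, 21 mm apart between inner faces. The pointer must rest between them: pointer_tip within 9 mm of this height. The clip's height differs each time; it must not be moved.
- plane: Steel block plane, 140 x 46 mm, 58 mm high, 360 g, lying sole down in the pan at the start. Origin at the centre of its sole, x along its length to the wooden front knob (42 mm high), z up. Parallel upright side cheeks, 46 mm apart outside, from x = -60 to +60 mm, 32 mm high, good to grip. A brass knob at x = -35 mm tops out at 58 mm.
- long_a: A long dark rosewood block, 130 x 45 x 45 mm, about 240 g (within 5 %), lying on the bench. Origin at the centre of its underside, x along its length, z up.
- long_b: A long dark rosewood block, 130 x 45 x 45 mm, about 240 g (within 5 %), lying on the bench. Origin at the centre of its underside, x along its length, z up.
- short_a: A short dark rosewood block, 65 x 45 x 45 mm, about 120 g (within 5 %), lying on the bench. Origin at the centre of its underside, x along its length, z up.
- short_b: A short dark rosewood block, 65 x 45 x 45 mm, about 120 g (within 5 %), lying on the bench. Origin at the centre of its underside, x along its length, z up.
- glue: White glue bottle, 68 mm across, 170 mm tall, standing on the bench; leave alone. Origin under its centre.
- mug: Blue mug, 80 mm across, 90 mm tall; leave alone. Origin under its centre.
- clamp: Wooden cam clamp lying on the bench, bar 190 mm long along its y, 13 cm jaws pointing to its -x, 24 mm high; leave alone. Origin under the bar's middle.
Not all that is in view belongs to the job. What is shaped like the short_a but orange, pink or purple is not meant.

How it is judged:
On the way, in this order (a step that is already met when the one before it is completed fails the run):
1. the plane stands sole down on the bench, out of the pan (height (world z) of plane below 0.007 m and angle between plane's own z axis and vertical below 0.1 rad and linear speed of plane below 0.03 m/s), for 0.2 s.
2. a block lies in the pan ((((x of long_a in the frame of pan_floor between -0.1 and 0.1 m and y of long_a in the frame of pan_floor between -0.125 and 0.125 m and z of long_a in the frame of pan_floor between -0.005 and 0.11 m) and contact force between long_a and pan above 0.3 N) or ((x of long_b in the frame of pan_floor between -0.1 and 0.1 m and y of long_b in the frame of pan_floor between -0.125 and 0.125 m and z of long_b in the frame of pan_floor between -0.005 and 0.11 m) and contact force between long_b and pan above 0.3 N) or ((x of short_a in the frame of pan_floor between -0.1 and 0.1 m and y of short_a in the frame of pan_floor between -0.125 and 0.125 m and z of short_a in the frame of pan_floor between -0.005 and 0.11 m) and contact force between short_a and pan above 0.3 N) or ((x of short_b in the frame of pan_floor between -0.1 and 0.1 m and y of short_b in the frame of pan_floor between -0.125 and 0.125 m and z of short_b in the frame of pan_floor between -0.005 and 0.11 m) and contact force between short_b and pan above 0.3 N))), for 0.2 s.
At the end, for the whole second after the job is handed in: The pointer rests within 9 mm of the middle of the gap between the tabs; every block lies in the pan or on the bench (origin lower than 30 mm and over 120 mm from the scale's middle); the plane sole down on the bench (within 7 mm and 0.1 rad); all at rest (all of step 1 and z of pointer_tip in the frame of gauge_mid between -0.009 and 0.009 m and ((x of long_a in the frame of pan_floor between -0.1 and 0.1 m and y of long_a in the frame of pan_floor between -0.125 and 0.125 m and z of long_a in the frame of pan_floor between -0.005 and 0.11 m) or (height (world z) of long_a below 0.03 m and horizontal distance between long_a and scale above 0.12 m)) and ((x of long_b in the frame of pan_floor between -0.1 and 0.1 m and y of long_b in the frame of pan_floor between -0.125 and 0.125 m and z of long_b in the frame of pan_floor between -0.005 and 0.11 m) or (height (world z) of long_b below 0.03 m and horizontal distance between long_b and scale above 0.12 m)) and ((x of short_a in the frame of pan_floor between -0.1 and 0.1 m and y of short_a in the frame of pan_floor between -0.125 and 0.125 m and z of short_a in the frame of pan_floor between -0.005 and 0.11 m) or (height (world z) of short_a below 0.03 m and horizontal distance between short_a and scale above 0.12 m)) and ((x of short_b in the frame of pan_floor between -0.1 and 0.1 m and y of short_b in the frame of pan_floor between -0.125 and 0.125 m and z of short_b in the frame of pan_floor between -0.005 and 0.11 m) or (height (world z) of short_b below 0.03 m and horizontal distance between short_b and scale above 0.12 m)) and velocity of joint pan between -0.01 and 0.01 m/s and linear speed of each of long_a, long_b, short_a, short_b below 0.03 m/s); the robot touches nothing.
It fails at once if the glue bottle was moved more than 25 mm (distance of glue from where it was at the start of the episode above 0.025 m).
It fails at once if the mug was moved more than 25 mm (distance of mug from where it was at the start of the episode above 0.025 m).
It fails at once if the clamp was moved more than 25 mm (distance of clamp from where it was at the start of the episode above 0.025 m).
It fails at once if the target clip was moved more than 4 mm (distance of gauge_mid from where it was at the start of the episode above 0.004 m).
It also fails if it takes over 72 s, if anything falls off the work surface, if the arm or the gripper's body presses on something with over 40 N, if the wrist force passes 120 N, or if a joint passes its speed limit or range.

## Working session

There is one attempt and no reset: what is moved stays moved. The work goes in short steps, Python scripts to look and compute and a tool call to move; the robot and the scene stay as the last step left them, time stands still between calls to the robot, and variables do not carry over. Pictures are saved under pics/ and viewed, about 8 in all and at most 12, crops included, and the job is handed in when it is done.

Besides the shell and the picture viewer there is one more tool, called after "Emit:" as name(argument=value, ...) on one line, values as JSON. send_rows: Moves the arm, as the interface text tells. Its arguments: {"type":"object","properties":{"increments":{"type":"array","items":{"type":"object","properties":{"dx":{"type":"number","minimum":-1,"maximum":1},"dy":{"type":"number","minimum":-1,"maximum":1},"dz":{"type":"number","minimum":-1,"maximum":1},"wx":{"type":"number","minimum":-1,"maximum":1},"wy":{"type":"number","minimum":-1,"maximum":1},"wz":{"type":"number","minimum":-1,"maximum":1},"gripper":{"type":"number"}}}}},"required":["increments"]}

```bash
mkdir -p pics; cat > h.py <<'E'
import numpy as np, cv2
from plant import get_obs, grab_frame, calibration, hand_in
def grab(name):
    o=get_obs(); im,d=grab_frame(name); c=calibration(name)
    f=im.shape[0]/2/np.tan(np.radians(c["fov_y"])/2)
    if "camera_from_world" in c: T=np.linalg.inv(np.array(c["camera_from_world"]))
    else:
        W=np.eye(4); W[:3,:3]=o["tcp_rot"]; W[:3,3]=o["tcp_pos"]; T=W@np.array(c["T_tool_cam"])
    v,u=np.mgrid[:im.shape[0],:im.shape[1]]
    P=np.stack([(u-c["cx"])/f*d,(v-c["cy"])/f*d,d],-1)@T[:3,:3].T+T[:3,3]
    P[d<=0]=np.nan
    return im,d,P
def save(n,im,d,P):
    cv2.imwrite(f"pics/{n}.png",im[...,::-1]); np.savez(f"pics/{n}.npz",im=im,d=d,P=P)
E
python3 - <<'E'
from h import *
for n in("side","top"):
    im,d,P=grab(n); save(n+"0",im,d,P); c=calibration(n); T=np.linalg.inv(np.array(c["camera_from_world"])); print(n,c["fov_y"],T.round(3))
a=cv2.imread("pics/side0.png");b=cv2.imread("pics/top0.png")
o=get_obs();print(o["tcp_pos"],o["tcp_rot"],o["time_s"])
E
```

```text
side 42.81265505744782 [[ 0.645  0.509 -0.57   1.519]
 [ 0.764 -0.438  0.473 -0.797]
 [-0.009 -0.741 -0.671  1.36 ]
 [ 0.     0.     0.     1.   ]]
top 48.809160485031114 [[-0.014 -0.984  0.18   0.274]
 [-1.     0.011 -0.013  0.018]
 [ 0.011 -0.18  -0.984  1.626]
 [ 0.     0.     0.     1.   ]]
[0.14664557 0.63257312 0.24722623] [[-9.74177400e-01  2.25783380e-01 -5.09503422e-04]
 [ 2.25783954e-01  9.74174669e-01 -2.30669995e-03]
 [-2.44691832e-05 -2.36217265e-03 -9.99997210e-01]] 0.1
```

View pics/side0.png

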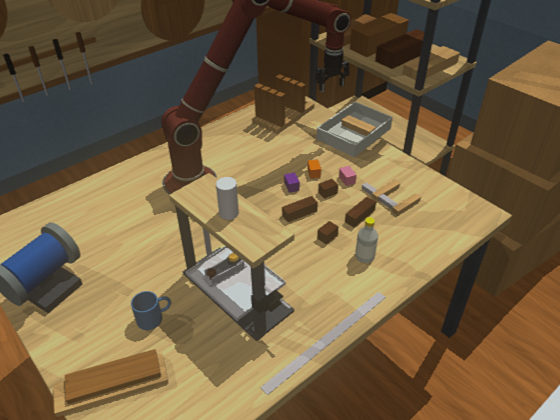

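View pics/top0.png

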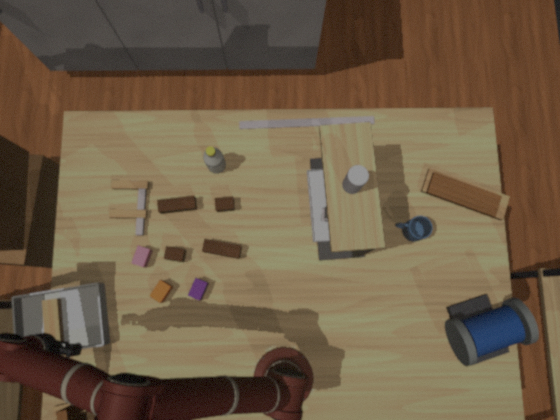

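The side view shows the scale at about (240,280), with the plane in the pan at (225,265), and four dark blocks at (300,208), (360,210), (328,188) and (328,232). The top view shows the blocks at (177,204), (225,204), (175,254) and (222,248), the board at (352,187), the glue at (213,160) and the clamp at (130,205).

```bash
python3 - <<'E'
from h import *
t=np.load("pics/top0.npz");P=t["P"];im=t["im"].astype(int);z=P[...,2]
def rect(m,n):
    p=P[m][:,:2].astype(np.float32); (c,s,a)=cv2.minAreaRect(p); b=cv2.boxPoints((c,s,a)); e=[b[1]-b[0],b[2]-b[1]]; L=max(e,key=np.linalg.norm)
    print(n,m.sum(),np.round(c,3),np.round(s,3),"long-axis deg",round(np.degrees(np.arctan2(L[1],L[0]))%180,1),"z",np.nanmedian(P[m][:,2]).round(3))
def near(cx,cy,r,lo,hi):
    m=(z>lo)&(z<hi); k=np.zeros_like(m); k[cy-r:cy+r,cx-r:cx+r]=1
    l,lab=cv2.connectedComponents((m&k).astype(np.uint8)); 
    return max([(lab==i) for i in range(1,l)],key=lambda q:q.sum())
for n,cx,cy in[("B1",177,204),("B2",225,204),("B3",175,254),("B4",222,248),("pink",142,257),("or",161,292),("pur",199,289)]:
    rect(near(cx,cy,24,.036,.055),n)
rect(near(352,187,75,.325,.36),"board")
rect(near(213,160,25,.05,.2),"glue")
rect(near(417,229,25,.05,.1),"mug")
rect(near(130,205,40,.012,.04),"clamp")
rect(near(352,180,20,.38,.6),"can")
rect(near(340,207,60,.005,.022),"base")
m=(z>.06)&(z<.12);k=np.zeros_like(m);k[150:260,300:330]=1;rect(m&k,"panvis")
print("pan",np.nanmedian(z[m&k]))
s=np.load("pics/side0.npz");cv2.imwrite("pics/sidecrop.png",cv2.resize(s["im"][...,::-1][160:350,150:310],None,fx=3.1,fy=3.1,interpolation=cv2.INTER_CUBIC))
E
```

```text
B1 483 [0.593 0.363] [0.046 0.131] long-axis deg 96.8 z 0.044
B2 240 [0.592 0.196] [0.047 0.065] long-axis deg 95.7 z 0.044
B3 249 [0.419 0.366] [0.066 0.045] long-axis deg 80.2 z 0.045
B4 495 [0.435 0.204] [0.13  0.045] long-axis deg 78.8 z 0.044
pink 262 [0.412 0.479] [0.047 0.064] long-axis deg 161.2 z 0.044
or 265 [0.294 0.409] [0.046 0.065] long-axis deg 148.2 z 0.044
pur 262 [0.299 0.283] [0.046 0.065] long-axis deg 156.0 z 0.044
board 6214 [ 0.581 -0.2  ] [0.371 0.152] long-axis deg 3.7 z 0.345
glue 398 [0.738 0.227] [0.061 0.067] long-axis deg 118.3 z 0.118
mug 282 [ 0.502 -0.46 ] [0.103 0.08 ] long-axis deg 45.5 z 0.077
clamp 947 [0.587 0.537] [0.13  0.195] long-axis deg 178.7 z 0.023
can 489 [ 0.58  -0.198] [0.054 0.054] long-axis deg 45.9 z 0.453
base 380 [ 0.427 -0.192] [0.067 0.129] long-axis deg 92.4 z 0.012
panvis 1121 [ 0.578 -0.128] [0.251 0.057] long-axis deg 3.7 z 0.066
pan 0.06640984534877314
```

View pics/sidecrop.png

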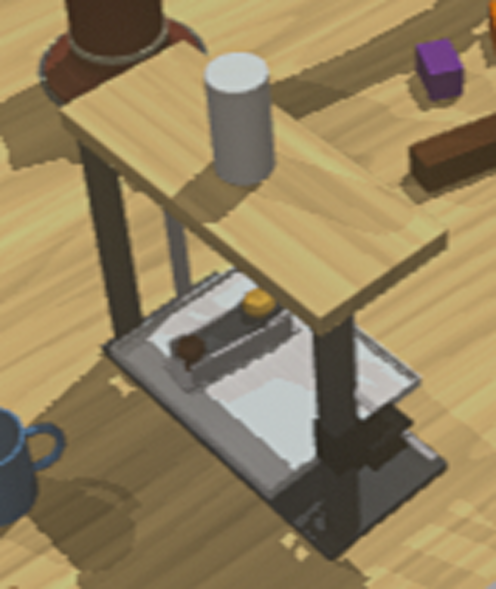

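The crop shows the plane in the pan, with its dark front knob at crop (188,347), brass knob at (258,303) and upper side facing the camera. The tabs are at about crop (370,430), on the far post.

```bash
cat >> h.py <<'E'
TH=np.radians(3.7); SC=np.array([0.580,-0.1995,0])
SX=np.array([np.sin(TH),-np.cos(TH),0]); SY=np.array([np.cos(TH),np.sin(TH),0]); SR=np.stack([SX,SY,[0,0,1]],1)
def toS(P): return (P-SC)@SR
def toW(p): return np.asarray(p)@SR.T+SC
E
python3 - <<'E'
from h import *
for n in("side0","top0"):
    s=np.load(f"pics/{n}.npz");Q=toS(s["P"]);im=s["im"]
    x,y,z=Q[...,0],Q[...,1],Q[...,2]
    print(n)
    m=(abs(x)<.097)&(abs(y)<.11)&(z>.079)&(z<.14)
    p=Q[m]; print("plane pts",len(p), p.min(0).round(3),p.max(0).round(3))
    q=p[(p[:,2]<.115)&(p[:,2]>.082)]
    if len(q)>5: c,sz,a=cv2.minAreaRect(q[:,:2].astype(np.float32)); print("rect",c,sz,a, cv2.boxPoints((c,sz,a)).round(3).tolist())
    for lo in np.arange(.08,.13,.007):
        k=p[(p[:,2]>=lo)&(p[:,2]<lo+.007)]
        if len(k): print(lo.round(3),len(k),k.mean(0).round(3),k.min(0).round(3),k.max(0).round(3))
    fl=(abs(x)<.08)&(abs(y)<.11)&(z>.055)&(z<.075);print("floor z",np.median(z[fl]),fl.sum())
    post=(y>.15)&(y<.2)&(z>.03)&(z<.3)&(x<.07)&(x>-.06)
    print("posts",post.sum())
    for lo in np.arange(.03,.3,.006):
        k=Q[post&(z>=lo)&(z<lo+.006)]
        if len(k): print(lo.round(3),len(k),k.min(0).round(3),k.max(0).round(3))
E
```

```text
side0
plane pts 556 [-0.096 -0.071  0.079] [0.071 0.062 0.129]
rect (-0.0237792506814003, -0.01610279083251953) (0.07035857439041138, 0.20012280344963074) 62.3248291015625 [[-0.1289999932050705, -0.0010000000474974513], [0.04800000041723251, -0.09399999678134918], [0.08100000023841858, -0.03099999949336052], [-0.09600000083446503, 0.06199999898672104]]
0.08 63 [ 0.017 -0.026  0.084] [-0.096 -0.068  0.08 ] [0.064 0.062 0.087]
0.087 117 [ 0.012 -0.033  0.091] [-0.052 -0.069  0.087] [ 0.068 -0.006  0.094]
0.094 166 [ 0.016 -0.038  0.097] [-0.052 -0.071  0.094] [ 0.067 -0.011  0.101]
0.101 98 [ 0.016 -0.037  0.104] [-0.046 -0.068  0.101] [ 0.066 -0.008  0.108]
0.108 37 [ 0.001 -0.032  0.111] [-0.044 -0.054  0.108] [ 0.065 -0.013  0.115]
0.115 40 [-0.027 -0.031  0.118] [-0.04  -0.048  0.115] [-0.014 -0.015  0.122]
0.122 26 [-0.027 -0.032  0.125] [-0.038 -0.047  0.122] [-0.016 -0.018  0.129]
floor z 0.06625027815103202 1622
posts 916
0.03 18 [0.036 0.164 0.03 ] [0.063 0.185 0.036]
0.036 12 [0.036 0.161 0.037] [0.064 0.185 0.042]
0.042 19 [0.037 0.162 0.042] [0.063 0.185 0.048]
0.048 13 [0.
[... 2213 characters left out ...]
60075306892395 [[-0.0560000017285347, -0.014000000432133675], [-0.0560000017285347, -0.0560000017285347], [-0.04899999871850014, -0.0560000017285347], [-0.04899999871850014, -0.014000000432133675]]
0.08 1 [-0.053 -0.056  0.081] [-0.053 -0.056  0.081] [-0.053 -0.056  0.081]
0.087 1 [-0.055 -0.055  0.094] [-0.055 -0.055  0.094] [-0.055 -0.055  0.094]
0.094 2 [-0.05  -0.055  0.097] [-0.051 -0.056  0.095] [-0.049 -0.055  0.099]
0.108 11 [-0.053 -0.037  0.114] [-0.056 -0.051  0.111] [-0.049 -0.014  0.115]
0.115 15 [-0.053 -0.034  0.117] [-0.057 -0.052  0.115] [-0.05  -0.014  0.12 ]
0.122 1 [-0.052 -0.026  0.122] [-0.052 -0.026  0.122] [-0.052 -0.026  0.122]
floor z 0.06557898564857134 627
posts 0
```

```bash
python3 - <<'E'
from h import *
c=calibration("wrist");print(c["fov_y"],c["cx"],c["cy"],np.round(c["T_tool_cam"],3).tolist())
s=np.load("pics/side0.npz");Q=toS(s["P"])
x,y,z=Q[...,0],Q[...,1],Q[...,2]
# cheek face: 
m=(x>-.05)&(x<.08)&(abs(y)<.09)&(z>.075)&(z<.098)
p=Q[m]; b=[]
for x0 in np.arange(-.05,.075,.01):
    k=p[(p[:,0]>=x0)&(p[:,0]<x0+.01)]
    if len(k)>2: print(round(x0+.005,3),len(k),np.percentile(k[:,1],[0,50,80,95,100]).round(3))
for v in range(288,316,1):
    print(v,' '.join(f"{int(1000*z[v,u]):3d}" if x[v,u]<.034 and y[v,u]>.14 and y[v,u]<.21 and z[v,u]>.02 else " . " for u in range(248,290)))
E
```

```text
67.62443818682848 278.41436128267935 206.5009375862966 [[0.0, -0.961, -0.278, 0.071], [1.0, 0.001, -0.0, 0.001], [0.001, -0.278, 0.961, -0.126], [0.0, 0.0, 0.0, 1.0]]
-0.045 17 [-0.016 -0.012 -0.009 -0.006 -0.004]
-0.035 11 [-0.02  -0.013 -0.011 -0.01  -0.009]
-0.025 18 [-0.03  -0.015 -0.013 -0.01  -0.006]
-0.015 14 [-0.022 -0.015 -0.013 -0.012 -0.012]
-0.005 33 [-0.064 -0.021 -0.017 -0.015 -0.014]
0.005 34 [-0.062 -0.035 -0.019 -0.016 -0.012]
0.015 51 [-0.066 -0.036 -0.02  -0.017 -0.017]
0.025 50 [-0.066 -0.04  -0.021 -0.018 -0.014]
0.035 27 [-0.07  -0.026 -0.021 -0.019 -0.019]
0.045 21 [-0.071 -0.025 -0.023 -0.02  -0.019]
0.055 34 [-0.071 -0.028 -0.023 -0.022 -0.021]
0.065 27 [-0.068 -0.034 -0.026 -0.024 -0.023]
0.075 3 [-0.054 -0.041 -0.036 -0.033 -0.032]
288  .   .   .   .   .   .   .   .   .   .   .   .   .   .   .   .   .  143 150 149 145  .   .   .   .   .   .   .   .   .   .   .   .   .   .   .   .   .   .   .   .   . 
289  .   .   .   .   .   .   .   .   .   .   .   .   .   .   .   .   .   .  148 144 148 146  .   .   .   .   .  159  .   .   .   .   .   .   .   .   .   .   . 
[... 3783 characters left out ...]
   .   .   . 
312  .   .   .   .   .   .   .   .   .   .   .   .   .   .   .   .   .   .   .   .   .   .   .   .   .   .   .   .   .   .   .   .   .   .   .   .   .   .   .   .   .   . 
313  .   .   .   .   .   .   .   .   .   .   .   .   .   .   .   .   .   .   .   .   .   .   .   .   .   .   .   .   .   .   .   .   .   .   .   .   .   .   .   .   .   . 
314  .   .   .   .   .   .   .   .   .   .   .   .   .   .   .   .   .   .   .   .   .   .   .   .   .   .   .   .   .   .   .   .   .   .   .   .   .   .   .   .   .   . 
315  .   .   .   .   .   .   .   .   .   .   .   .   .   .   .   .   .   .   .   .   .   .   .   .   .   .   .   .   .   .   .   .   .   .   .   .   .   .   .   .   .   .
```

The tabs' upper faces are at 163 and 138.5 mm, so the gap's middle is near 149 mm. Empty, the pointer is at 190 mm, so the load needs about 41 mm of sink. That is about 360 g: one long block and one short one. The plane heads about -95° in the world frame. Next I'll move the arm towards the scale for a close look.

```bash
cat >> h.py <<'E'
from scipy.spatial.transform import Rotation as Ro
def tool(yaw,tilt):
    "tool y at world angle yaw (deg), fingers tilted by tilt deg from straight down"
    a=np.radians(yaw); y=np.array([np.cos(a),np.sin(a),0]); f=np.array([np.sin(a),-np.cos(a),0]); t=np.radians(tilt)
    z=f*np.sin(t)-np.array([0,0,1])*np.cos(t); return np.stack([np.cross(y,z),y,z],1)
def go(pos,yaw,tilt,frm=None):
    o=get_obs(); R=np.array(o["tcp_rot"]) ; p=np.array(o["tcp_pos"])
    d=(np.array(pos)-p)/.25; w=Ro.from_matrix(tool(yaw,tilt)@R.T).as_rotvec()/(2*np.pi)
    print("t",round(o["time_s"],2),"tcp",p.round(4),"d",d.round(4),"w",w.round(4),"gap",round(o["finger_gap"],3),"F",np.round(o["wrist_force"],1))
E
python3 -c "
from h import *
p=toW([-.17,-.03,.24]);print(p);go(p,-5,40);go(p,-5,0)"
```

```text
[ 0.53909204 -0.03179031  0.24      ]
t 0.1 tcp [0.1466 0.6326 0.2472] d [ 1.5698 -2.6575 -0.0289] w [-0.0975 -0.0713 -0.2175] gap 0.999 F [0.1 0.1 0.4]
t 0.1 tcp [0.1466 0.6326 0.2472] d [ 1.5698 -2.6575 -0.0289] w [ 2.000e-04 -3.000e-04 -2.276e-01] gap 0.999 F [0.1 0.1 0.4]
```

Emit:
send_rows(increments=[{"dx": 0.17,"dy": -0.17,"dz": 0.1,"wz": -0.028,"gripper": 1},{"dx": 0.35,"dy": -0.35,"dz": 0.2,"wz": -0.056,"gripper": 1},{"dx": 0.5,"dy": -0.52,"dz": 0.2,"wz": -0.084,"gripper": 1},{"dx": 0.6,"dy": -0.7,"dz": 0.2,"wz": -0.112,"gripper": 1},{"dx": 0.7,"dy": -0.9,"dz": 0.2,"wz": -0.14,"gripper": 1}])

```text
invalid input at $.increments[0]: expected keys dx, dy, dz, wx, wy, wz, gripper
```

Emit:
send_rows(increments=[{"dx": 0.16,"dy": -0.2,"wz": -0.02,"gripper": 1},{"dx": 0.32,"dy": -0.4,"wz": -0.05,"gripper": 1},{"dx": 0.48,"dy": -0.6,"wz": -0.08,"gripper": 1},{"dx": 0.64,"dy": -0.8,"wz": -0.09,"gripper": 1},{"dx": 0.8,"dy": -1,"wz": -0.09,"gripper": 1}])

```text
invalid input at $.increments[0]: expected keys dx, dy, dz, wx, wy, wz, gripper
```

```bash
python3 -c "
from h import *
p=toW([-.17,-.03,.24]);go(p,-5,40)"
```

```text
t 0.1 tcp [0.1466 0.6326 0.2472] d [ 1.5698 -2.6575 -0.0289] w [-0.0975 -0.0713 -0.2175] gap 0.999 F [0.1 0.1 0.4]
```

Emit:
send_rows(increments=[{"dx": 0.17,"dy": -0.17,"dz": 0.1,"wx": 0,"wy": 0,"wz": -0.028,"gripper": 1},{"dx": 0.35,"dy": -0.35,"dz": 0.2,"wx": 0,"wy": 0,"wz": -0.056,"gripper": 1},{"dx": 0.5,"dy": -0.52,"dz": 0.2,"wx": 0,"wy": 0,"wz": -0.084,"gripper": 1},{"dx": 0.6,"dy": -0.7,"dz": 0.2,"wx": 0,"wy": 0,"wz": -0.112,"gripper": 1},{"dx": 0.7,"dy": -0.9,"dz": 0.2,"wx": 0,"wy": 0,"wz": -0.14,"gripper": 1}])

```text
time_s: 0.72
tcp_pos: [0.3226, 0.4064, 0.298]
tcp_rot: [[-0.441, 0.897, -0.0], [0.897, 0.441, -0.0], [-0.0, -0.0, -1.0]]
wrist_force: [0.9, 1.0, 0.5]
finger_gap: 0.999
```

Emit:
send_rows(increments=[{"dx": 0.16,"dy": -0.2,"dz": 0,"wx": 0,"wy": 0,"wz": -0.02,"gripper": 1},{"dx": 0.32,"dy": -0.4,"dz": 0,"wx": 0,"wy": 0,"wz": -0.05,"gripper": 1},{"dx": 0.48,"dy": -0.6,"dz": 0,"wx": 0,"wy": 0,"wz": -0.08,"gripper": 1},{"dx": 0.64,"dy": -0.8,"dz": 0,"wx": 0,"wy": 0,"wz": -0.09,"gripper": 1},{"dx": 0.8,"dy": -1,"dz": 0,"wx": 0,"wy": 0,"wz": -0.09,"gripper": 1}])

```text
time_s: 1.35
tcp_pos: [0.5177, 0.1629, 0.298]
tcp_rot: [[0.101, 0.995, -0.001], [0.995, -0.101, 0.0], [0.0, -0.001, -1.0]]
wrist_force: [0.5, 0.1, -0.3]
finger_gap: 0.996
```

```bash
python3 -c "
from h import *
p=toW([-.17,-.03,.24]);go(p,-5,40)"
```

```text
t 1.35 tcp [0.5177 0.1629 0.298 ] d [ 0.0857 -0.7787 -0.232 ] w [-0.1106  0.0104  0.0022] gap 0.996 F [ 0.5  0.1 -0.3]
```

Emit:
send_rows(increments=[{"dx": 0.02,"dy": -0.18,"dz": -0.05,"wx": -0.028,"wy": 0.0025,"wz": 0,"gripper": 1},{"dx": 0.04,"dy": -0.36,"dz": -0.1,"wx": -0.055,"wy": 0.005,"wz": 0,"gripper": 1},{"dx": 0.06,"dy": -0.54,"dz": -0.15,"wx": -0.083,"wy": 0.008,"wz": 0,"gripper": 1},{"dx": 0.08,"dy": -0.7,"dz": -0.2,"wx": -0.11,"wy": 0.0104,"wz": 0.002,"gripper": 1},{"dx": 0.08,"dy": -0.75,"dz": -0.23,"wx": -0.11,"wy": 0.0104,"wz": 0.002,"gripper": 1},{"dx": 0.08,"dy": -0.75,"dz": -0.23,"wx": -0.11,"wy": 0.0104,"wz": 0.002,"gripper": 1}])

```text
time_s: 2.1
tcp_pos: [0.5363, -0.0244, 0.2409]
tcp_rot: [[0.071, 0.996, -0.058], [0.766, -0.092, -0.636], [-0.639, 0.0, -0.769]]
wrist_force: [0.5, -0.1, -0.1]
finger_gap: 1.002
```

```bash
python3 - <<'E'
from h import *
im,d,P=grab("wrist"); save("w1",im,d,P); go(toW([-.17,-.03,.24]),-5,40)
Q=toS(P);x,y,z=Q[...,0],Q[...,1],Q[...,2]
m=(abs(x)<.097)&(abs(y)<.11)&(z>.09)&(z<.135)
p=Q[m];print(len(p))
for lo in np.arange(.09,.13,.006):
    k=p[(p[:,2]>=lo)&(p[:,2]<lo+.006)]
    if len(k): print(lo.round(3),len(k),k.mean(0).round(3),k.min(0).round(3),k.max(0).round(3))
k=m&(z>.09)&(z<.099)
c,s,a=cv2.minAreaRect(Q[k][:,:2].astype(np.float32));print(c,s,a)
f=(abs(x)<.09)&(abs(y)<.11)&(z<.075)&(z>.055);print("floor",np.median(z[f]))
E
```

```text
t 2.15 tcp [ 0.537  -0.0238  0.2416] d [ 0.0083 -0.0319 -0.0062] w [-0.001   0.0004  0.0005] gap 0.999 F [-0.7  0.2  0.8]
1780
0.09 112 [ 0.004 -0.041  0.093] [-0.059 -0.067  0.09 ] [ 0.052 -0.012  0.096]
0.096 453 [ 0.008 -0.044  0.099] [-0.059 -0.072  0.096] [ 0.065 -0.013  0.102]
0.102 184 [ 0.043 -0.048  0.106] [-0.026 -0.061  0.102] [ 0.062 -0.035  0.108]
0.108 178 [-0.038 -0.036  0.112] [-0.064 -0.057  0.108] [ 0.057 -0.016  0.114]
0.114 518 [-0.05  -0.036  0.117] [-0.062 -0.055  0.114] [-0.025 -0.016  0.12 ]
0.12 335 [-0.034 -0.038  0.123] [-0.046 -0.052  0.12 ] [-0.017 -0.024  0.125]
(0.003668263554573059, -0.042375318706035614) (0.04595429450273514, 0.12083325535058975) 82.93212890625
floor 0.0666299035077125
```

View pics/w1.png

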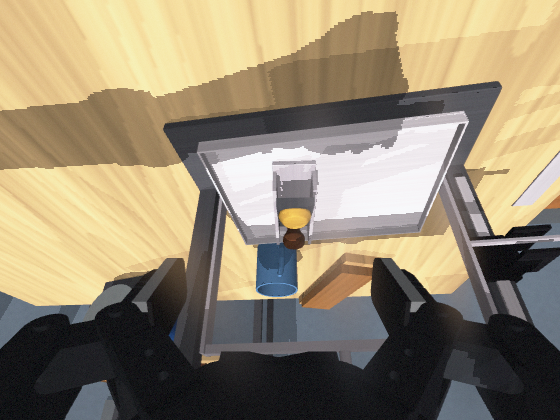

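The wrist view shows the plane's cheeks from (280,165) to (313,240), the brass knob at (294,217), and the pointer between the two tabs at about (505,243). That agrees with the 360 g target. I'll grip the plane 18 mm behind its centre.

```bash
python3 -c "
from h import *
g=toW([-.0142,-.0402,.0935]);R=tool(-3.4,40);print(g)
go(g-.14*R[:,2],-3.4,40);go(g,-3.4,40)"
```

```text
[ 0.53896743 -0.1879238   0.0935    ]
t 2.15 tcp [ 0.537  -0.0238  0.2416] d [ 0.0292 -0.2971 -0.1632] w [-0.001   0.0004  0.005 ] gap 0.999 F [-0.7  0.2  0.8]
t 2.15 tcp [ 0.537  -0.0238  0.2416] d [ 0.0078 -0.6564 -0.5922] w [-0.001   0.0004  0.005 ] gap 0.999 F [-0.7  0.2  0.8]
```

Emit:
send_rows(increments=[{"dx": 0.029,"dy": -0.15,"dz": -0.08,"wx": -0.001,"wy": 0.0004,"wz": 0.005,"gripper": 1},{"dx": 0.029,"dy": -0.297,"dz": -0.163,"wx": -0.001,"wy": 0.0004,"wz": 0.005,"gripper": 1},{"dx": 0.022,"dy": -0.4,"dz": -0.286,"wx": -0.001,"wy": 0.0004,"wz": 0.005,"gripper": 1},{"dx": 0.016,"dy": -0.5,"dz": -0.405,"wx": -0.001,"wy": 0.0004,"wz": 0.005,"gripper": 1},{"dx": 0.01,"dy": -0.6,"dz": -0.525,"wx": -0.001,"wy": 0.0004,"wz": 0.005,"gripper": 1},{"dx": 0.008,"dy": -0.656,"dz": -0.592,"wx": -0.001,"wy": 0.0004,"wz": 0.005,"gripper": 1},{"dx": 0.008,"dy": -0.656,"dz": -0.592,"wx": -0.001,"wy": 0.0004,"wz": 0.005,"gripper": 1}])

```text
time_s: 3.02
tcp_pos: [0.539, -0.188, 0.0932]
tcp_rot: [[0.045, 0.998, -0.038], [0.764, -0.059, -0.643], [-0.644, -0.0, -0.765]]
wrist_force: [-0.3, -0.7, 0.6]
finger_gap: 1.006
```

```bash
python3 - <<'E'
from h import *
g=toW([-.0142,-.0402,.0935]);go(g,-3.4,40)
im,d,P=grab("wrist"); save("w2",im,d,P)
E
```

```text
t 3.02 tcp [ 0.539  -0.188   0.0932] d [-0.0003  0.0004  0.0011] w [ 0.0002 -0.      0.    ] gap 1.006 F [-0.3 -0.7  0.6]
```

View pics/w2.png

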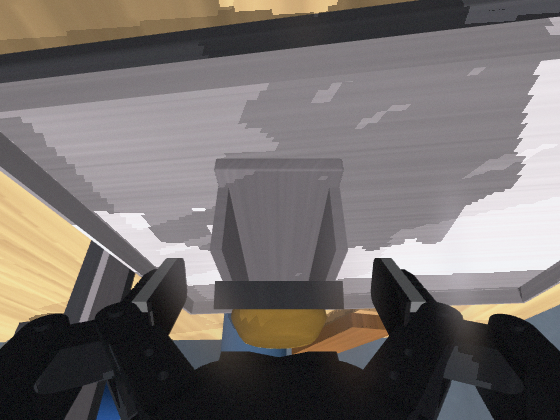

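The fingers straddle the plane symmetrically, with its edges at x = 213 and 347 px and the pads at 185 and 375. Next: close and lift.

Emit:
send_rows(increments=[{"dx": 0,"dy": 0,"dz": 0,"wx": 0,"wy": 0,"wz": 0,"gripper": -1},{"dx": 0,"dy": 0,"dz": 0,"wx": 0,"wy": 0,"wz": 0,"gripper": -1},{"dx": 0,"dy": 0,"dz": 0,"wx": 0,"wy": 0,"wz": 0,"gripper": -1},{"dx": 0,"dy": 0,"dz": 0,"wx": 0,"wy": 0,"wz": 0,"gripper": -1},{"dx": 0,"dy": 0,"dz": 0,"wx": 0,"wy": 0,"wz": 0,"gripper": -1},{"dx": 0,"dy": 0,"dz": 0.06,"wx": 0,"wy": 0,"wz": 0,"gripper": -1},{"dx": 0,"dy": 0,"dz": 0.14,"wx": 0,"wy": 0,"wz": 0,"gripper": -1},{"dx": 0,"dy": 0,"dz": 0.22,"wx": 0,"wy": 0,"wz": 0,"gripper": -1}])

```text
time_s: 4.08
tcp_pos: [0.5384, -0.1878, 0.1494]
tcp_rot: [[0.044, 0.998, -0.039], [0.763, -0.059, -0.644], [-0.645, -0.001, -0.764]]
wrist_force: [0.7, -0.4, -3.4]
finger_gap: 0.523
```

Emit:
send_rows(increments=[{"dx": 0,"dy": 0.06,"dz": 0.1,"wx": 0,"wy": 0,"wz": 0,"gripper": -1},{"dx": 0,"dy": 0.18,"dz": 0.15,"wx": 0,"wy": 0,"wz": 0,"gripper": -1},{"dx": -0.03,"dy": 0.36,"dz": 0.15,"wx": 0,"wy": 0,"wz": 0,"gripper": -1},{"dx": -0.06,"dy": 0.55,"dz": 0.15,"wx": 0,"wy": 0,"wz": 0,"gripper": -1},{"dx": -0.09,"dy": 0.74,"dz": 0.15,"wx": 0,"wy": 0,"wz": 0,"gripper": -1},{"dx": -0.12,"dy": 0.88,"dz": 0.02,"wx": 0,"wy": 0,"wz": 0,"gripper": -1},{"dx": -0.13,"dy": 0.904,"dz": -0.2,"wx": 0,"wy": 0,"wz": 0,"gripper": -1},{"dx": -0.13,"dy": 0.904,"dz": -0.4,"wx": 0,"wy": 0,"wz": 0,"gripper": -1},{"dx": -0.13,"dy": 0.904,"dz": -0.44,"wx": 0,"wy": 0,"wz": 0,"gripper": -1},{"dx": -0.13,"dy": 0.904,"dz": -0.44,"wx": 0,"wy": 0,"wz": 0,"gripper": -1}])

```text
time_s: 5.32
tcp_pos: [0.5071, 0.038, 0.0392]
tcp_rot: [[0.044, 0.998, -0.038], [0.763, -0.058, -0.644], [-0.645, -0.0, -0.764]]
wrist_force: [0.4, -1.8, -3.8]
finger_gap: 0.527
```

```bash
python3 - <<'E'
from h import *
go([.506,.038,.0275],-3.4,40)
im,d,P=grab("side"); save("s1",im,d,P)
m=(P[...,0]>.4)&(P[...,0]<.62)&(P[...,1]>-.08)&(P[...,1]<.13)&(P[...,2]>.006)&(P[...,2]<.03)
print(P[m].min(0),P[m].max(0))
cv2.imwrite("pics/s1c.png",cv2.resize(im[130:330,180:400,::-1],None,fx=3,fy=3))
E
```

```text
t 5.33 tcp [0.5071 0.038  0.0392] d [-0.0046  0.0001 -0.0468] w [ 0.0005 -0.     -0.0002] gap 0.527 F [ 0.4 -1.8 -3.8]
[ 0.53768064 -0.02698007  0.00603044] [0.61808205 0.12785988 0.0108064 ]
```

View pics/s1c.png

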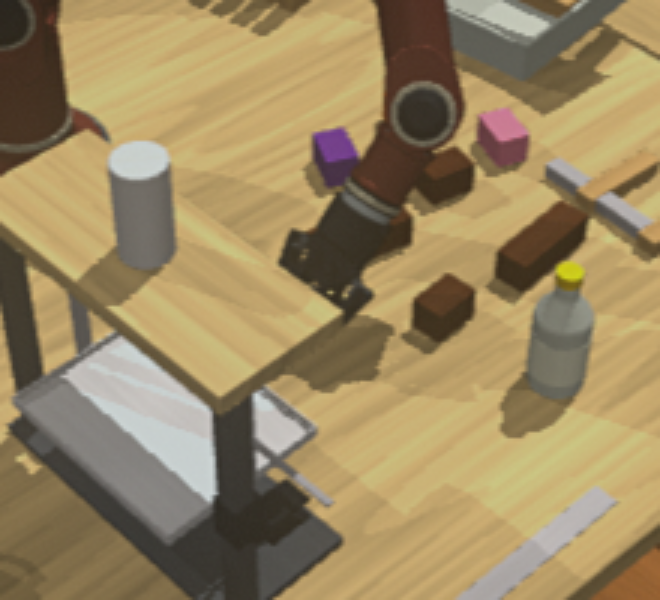

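The plane is held above the bench and clear of everything; the pan has risen empty, with its pointer at crop (300,475), above the tabs. I'll lower the last 12 mm.

Emit:
send_rows(increments=[{"dx": 0,"dy": 0,"dz": -0.035,"wx": 0,"wy": 0,"wz": 0,"gripper": -1},{"dx": 0,"dy": 0,"dz": -0.047,"wx": 0,"wy": 0,"wz": 0,"gripper": -1},{"dx": 0,"dy": 0,"dz": -0.047,"wx": 0,"wy": 0,"wz": 0,"gripper": -1}])

```text
time_s: 5.75
tcp_pos: [0.5073, 0.0389, 0.028]
tcp_rot: [[0.044, 0.998, -0.037], [0.763, -0.057, -0.644], [-0.645, 0.0, -0.764]]
wrist_force: [-1.6, 3.2, 5.2]
finger_gap: 0.523
```

```bash
python3 - <<'E'
from h import *
go([.506,.038,.0275],-3.4,40)
im,d,P=grab("wrist"); save("w3",im,d,P)
z=P[...,2];m=(P[...,0]>.47)&(P[...,0]<.545)&(P[...,1]>-.06)&(P[...,1]<.1)&(z>.006)&(z<.07)
p=P[m];
for y0 in np.arange(-.06,.1,.015):
    k=p[(p[:,1]>=y0)&(p[:,1]<y0+.015)]
    if len(k)>5: print(y0.round(3),len(k),np.percentile(k[:,2],[5,50,95]).round(3),k[:,0].min().round(3),k[:,0].max().round(3))
E
```

```text
t 5.75 tcp [0.5073 0.0389 0.028 ] d [-0.005  -0.0037 -0.0021] w [ 0.0005  0.     -0.0003] gap 0.523 F [-1.6  3.2  5.2]
-0.03 162 [0.006 0.007 0.007] 0.485 0.523
-0.015 622 [0.006 0.007 0.008] 0.485 0.524
0.0 791 [0.006 0.007 0.014] 0.486 0.525
0.015 1085 [0.006 0.007 0.019] 0.487 0.526
0.03 1722 [0.006 0.007 0.042] 0.472 0.544
0.045 4217 [0.006 0.028 0.058] 0.472 0.544
0.06 8105 [0.006 0.045 0.057] 0.47 0.545
0.075 11781 [0.006 0.049 0.069] 0.475 0.541
0.09 3423 [0.061 0.066 0.07 ] 0.482 0.537
```

Emit:
send_rows(increments=[{"dx": 0,"dy": 0,"dz": 0,"wx": 0,"wy": 0,"wz": 0,"gripper": 1},{"dx": 0,"dy": 0,"dz": 0,"wx": 0,"wy": 0,"wz": 0,"gripper": 1},{"dx": 0,"dy": 0,"dz": 0,"wx": 0,"wy": 0,"wz": 0,"gripper": 1},{"dx": 0,"dy": 0,"dz": 0,"wx": 0,"wy": 0,"wz": 0,"gripper": 1},{"dx": 0.008,"dy": 0.13,"dz": 0.15,"wx": 0,"wy": 0,"wz": 0,"gripper": 1},{"dx": 0.016,"dy": 0.26,"dz": 0.3,"wx": 0,"wy": 0,"wz": 0,"gripper": 1},{"dx": 0.024,"dy": 0.39,"dz": 0.45,"wx": 0,"wy": 0,"wz": 0,"gripper": 1},{"dx": 0.03,"dy": 0.48,"dz": 0.57,"wx": 0,"wy": 0,"wz": 0,"gripper": 1}])

```text
time_s: 6.8
tcp_pos: [0.5141, 0.1604, 0.1699]
tcp_rot: [[0.042, 0.998, -0.036], [0.764, -0.056, -0.643], [-0.644, -0.001, -0.765]]
wrist_force: [-0.5, -0.8, -0.4]
finger_gap: 1.002
```

```bash
python3 - <<'E'
from h import *
# B4 grip: TCP 12 mm behind centre; yaw = 78.8-90
c=np.array([.435,.204]);a=np.radians(78.8);u=np.array([np.cos(a),np.sin(a)])
for c,h in((np.array([.435,.204]),78.8),(np.array([.592,.196]),95.7)):
    a=np.radians(h);u=np.array([np.cos(a),np.sin(a)])
    g=c+u*(.012 if h<80 else 0); print(g); go([*g,.15],h-90,40); go([*g,.028],h-90,40)
im,d,P=grab("wrist"); save("w4",im,d,P)
E
```

```text
[0.43733081 0.21577146]
t 6.8 tcp [0.5141 0.1604 0.1699] d [-0.3071  0.2216 -0.0795] w [ 0.0002 -0.0001 -0.0222] gap 1.002 F [-0.5 -0.8 -0.4]
t 6.8 tcp [0.5141 0.1604 0.1699] d [-0.3071  0.2216 -0.5675] w [ 0.0002 -0.0001 -0.0222] gap 1.002 F [-0.5 -0.8 -0.4]
[0.592 0.196]
t 6.8 tcp [0.5141 0.1604 0.1699] d [ 0.3116  0.1425 -0.0795] w [ 0.0002 -0.0001  0.0247] gap 1.002 F [-0.5 -0.8 -0.4]
t 6.8 tcp [0.5141 0.1604 0.1699] d [ 0.3116  0.1425 -0.5675] w [ 0.0002 -0.0001  0.0247] gap 1.002 F [-0.5 -0.8 -0.4]
```

View pics/w4.png

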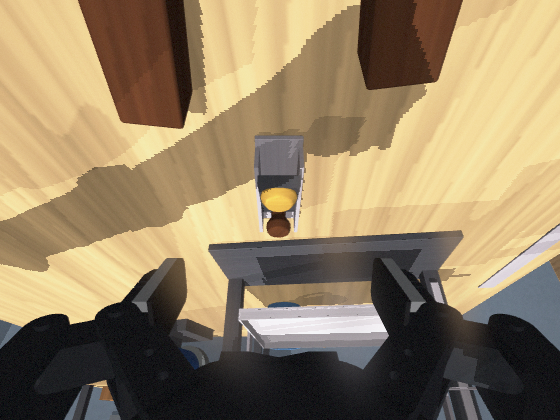

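The plane stands upright at (278,190). The two nearer blocks' ends are at (150,125) and (400,85). Next I'll pick the long block at (0.435, 0.204).

Emit:
send_rows(increments=[{"dx": -0.15,"dy": 0.11,"dz": -0.04,"wx": 0,"wy": 0,"wz": -0.011,"gripper": 1},{"dx": -0.307,"dy": 0.222,"dz": -0.08,"wx": 0,"wy": 0,"wz": -0.022,"gripper": 1},{"dx": -0.307,"dy": 0.222,"dz": -0.2,"wx": 0,"wy": 0,"wz": -0.022,"gripper": 1},{"dx": -0.307,"dy": 0.222,"dz": -0.2,"wx": 0,"wy": 0,"wz": -0.022,"gripper": 1}])

```text
time_s: 7.35
tcp_pos: [0.4358, 0.2137, 0.1172]
tcp_rot: [[0.145, 0.981, -0.129], [0.748, -0.194, -0.635], [-0.648, -0.004, -0.762]]
wrist_force: [1.8, -0.4, -0.1]
finger_gap: 0.997
```

```bash
python3 - <<'E'
from h import *
go([.4373,.2158,.028],-11.2,40)
im,d,P=grab("wrist"); save("w5",im,d,P)
z=P[...,2]
m=(P[...,0]>.36)&(P[...,0]<.52)&(P[...,1]>.1)&(P[...,1]<.31)&(z>.038)&(z<.052)
k=(im.astype(int).sum(2)<260)&m
c,s,a=cv2.minAreaRect(P[k][:,:2].astype(np.float32));print(c,s,a,k.sum())
E
```

```text
t 7.35 tcp [0.4358 0.2137 0.1172] d [ 0.0061  0.0084 -0.3566] w [ 0.0009 -0.0009 -0.0001] gap 0.997 F [ 1.8 -0.4 -0.1]
(0.4335825443267822, 0.20873256027698517) (0.12960204482078552, 0.04517844319343567) 78.66450500488281 13525
```

View pics/w5.png

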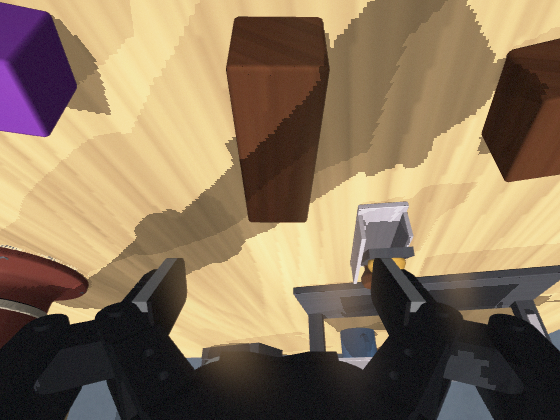

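The long block lies centred between the fingers, (232–325, 20–220), refined centre (0.4336, 0.2087). Descend and grip.

Emit:
send_rows(increments=[{"dx": 0.002,"dy": 0.027,"dz": -0.15,"wx": 0,"wy": 0,"wz": 0,"gripper": 1},{"dx": 0.002,"dy": 0.027,"dz": -0.3,"wx": 0,"wy": 0,"wz": 0,"gripper": 1},{"dx": 0.002,"dy": 0.027,"dz": -0.357,"wx": 0,"wy": 0,"wz": 0,"gripper": 1},{"dx": 0.002,"dy": 0.027,"dz": -0.357,"wx": 0,"wy": 0,"wz": 0,"gripper": -1},{"dx": 0.002,"dy": 0.027,"dz": -0.357,"wx": 0,"wy": 0,"wz": 0,"gripper": -1},{"dx": 0.002,"dy": 0.027,"dz": -0.357,"wx": 0,"wy": 0,"wz": 0,"gripper": -1},{"dx": 0.002,"dy": 0.027,"dz": -0.357,"wx": 0,"wy": 0,"wz": 0,"gripper": -1},{"dx": 0.002,"dy": 0.027,"dz": -0.357,"wx": 0,"wy": 0,"wz": 0,"gripper": -1}])

```text
time_s: 8.4
tcp_pos: [0.4386, 0.2212, 0.031]
tcp_rot: [[0.149, 0.981, -0.125], [0.75, -0.194, -0.632], [-0.644, 0.001, -0.765]]
wrist_force: [0.2, 1.9, 6.4]
finger_gap: 0.515
```

```bash
python3 - <<'E'
from h import *
# long block centre target scale (.0,-.045): block axis along scale x -> tool yaw 3.7 ; TCP at x=-.012
for p in ([-.19,-.045,.19],[-.012,-.045,.16],[-.012,-.045,.125]): q=toW(p); print(q); go(q,3.7,40)
E
```

```text
[ 0.52283266 -0.01279999  0.19      ]
t 8.4 tcp [0.4386 0.2212 0.031 ] d [ 0.3371 -0.936   0.636 ] w [0.0003 0.0001 0.0414] gap 0.515 F [0.2 1.9 6.4]
[ 0.53431941 -0.19042897  0.16      ]
t 8.4 tcp [0.4386 0.2212 0.031 ] d [ 0.383  -1.6465  0.516 ] w [0.0003 0.0001 0.0414] gap 0.515 F [0.2 1.9 6.4]
[ 0.53431941 -0.19042897  0.125     ]
t 8.4 tcp [0.4386 0.2212 0.031 ] d [ 0.383  -1.6465  0.376 ] w [0.0003 0.0001 0.0414] gap 0.515 F [0.2 1.9 6.4]
```

Emit:
send_rows(increments=[{"dx": 0,"dy": 0,"dz": 0.2,"wx": 0,"wy": 0,"wz": 0,"gripper": -1},{"dx": 0,"dy": 0,"dz": 0.4,"wx": 0,"wy": 0,"wz": 0,"gripper": -1},{"dx": 0.06,"dy": -0.17,"dz": 0.55,"wx": 0,"wy": 0,"wz": 0.01,"gripper": -1},{"dx": 0.14,"dy": -0.37,"dz": 0.63,"wx": 0,"wy": 0,"wz": 0.02,"gripper": -1},{"dx": 0.21,"dy": -0.57,"dz": 0.63,"wx": 0,"wy": 0,"wz": 0.03,"gripper": -1},{"dx": 0.28,"dy": -0.77,"dz": 0.63,"wx": 0,"wy": 0,"wz": 0.04,"gripper": -1},{"dx": 0.337,"dy": -0.936,"dz": 0.63,"wx": 0,"wy": 0,"wz": 0.0414,"gripper": -1},{"dx": 0.337,"dy": -0.936,"dz": 0.63,"wx": 0,"wy": 0,"wz": 0.0414,"gripper": -1}])

```text
time_s: 9.4
tcp_pos: [0.5209, -0.0179, 0.1879]
tcp_rot: [[-0.043, 0.998, 0.036], [0.762, 0.056, -0.645], [-0.646, -0.0, -0.763]]
wrist_force: [-0.4, -0.1, -3.1]
finger_gap: 0.521
```

```bash
python3 - <<'E'
from h import *
for p in ([-.034,-.045,.165],[-.034,-.045,.126]): q=toW(p); print(q); go(q,3.7,40)
im,d,P=grab("wrist"); save("w6",im,d,P)
E
```

```text
[ 0.5328997  -0.16847482  0.165     ]
t 9.4 tcp [ 0.5209 -0.0179  0.1879] d [ 0.0478 -0.6023 -0.0917] w [ 0.0007 -0.      0.0014] gap 0.521 F [-0.4 -0.1 -3.1]
[ 0.5328997  -0.16847482  0.126     ]
t 9.4 tcp [ 0.5209 -0.0179  0.1879] d [ 0.0478 -0.6023 -0.2477] w [ 0.0007 -0.      0.0014] gap 0.521 F [-0.4 -0.1 -3.1]
```

View pics/w6.png

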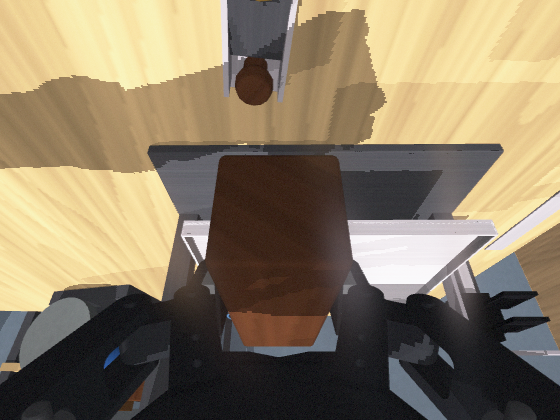

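The long block is held straight in line with the scale and ahead of the pan's lip (pan edge at y≈228 px). Insert and set down.

Emit:
send_rows(increments=[{"dx": 0.016,"dy": -0.16,"dz": -0.05,"wx": 0,"wy": 0,"wz": 0.001,"gripper": -1},{"dx": 0.026,"dy": -0.32,"dz": -0.09,"wx": 0,"wy": 0,"wz": 0.001,"gripper": -1},{"dx": 0.036,"dy": -0.46,"dz": -0.09,"wx": 0,"wy": 0,"wz": 0.001,"gripper": -1},{"dx": 0.048,"dy": -0.6,"dz": -0.09,"wx": 0,"wy": 0,"wz": 0.001,"gripper": -1},{"dx": 0.048,"dy": -0.6,"dz": -0.16,"wx": 0,"wy": 0,"wz": 0.001,"gripper": -1},{"dx": 0.048,"dy": -0.6,"dz": -0.25,"wx": 0,"wy": 0,"wz": 0.001,"gripper": -1},{"dx": 0.048,"dy": -0.6,"dz": -0.28,"wx": 0,"wy": 0,"wz": 0.001,"gripper": -1},{"dx": 0.048,"dy": -0.6,"dz": -0.28,"wx": 0,"wy": 0,"wz": 0.001,"gripper": -1}])

```text
time_s: 10.45
tcp_pos: [0.5343, -0.1612, 0.1159]
tcp_rot: [[-0.058, 0.997, 0.045], [0.763, 0.074, -0.642], [-0.644, -0.003, -0.765]]
wrist_force: [0.0, 1.1, -0.7]
finger_gap: 0.517
```

Emit:
send_rows(increments=[{"dx": 0,"dy": -0.028,"dz": -0.01,"wx": 0,"wy": 0,"wz": 0,"gripper": -1},{"dx": 0,"dy": -0.028,"dz": -0.02,"wx": 0,"wy": 0,"wz": 0,"gripper": -1},{"dx": 0,"dy": -0.028,"dz": -0.02,"wx": 0,"wy": 0,"wz": 0,"gripper": 0.6},{"dx": 0,"dy": -0.028,"dz": -0.02,"wx": 0,"wy": 0,"wz": 0,"gripper": 0.6},{"dx": 0,"dy": -0.028,"dz": -0.02,"wx": 0,"wy": 0,"wz": 0,"gripper": 0.6},{"dx": 0,"dy": -0.028,"dz": -0.02,"wx": 0,"wy": 0,"wz": 0,"gripper": 0.6},{"dx": 0,"dy": 0.1,"dz": 0.13,"wx": 0,"wy": 0,"wz": 0,"gripper": 0.6},{"dx": 0,"dy": 0.25,"dz": 0.31,"wx": 0,"wy": 0,"wz": 0,"gripper": 0.6},{"dx": 0,"dy": 0.45,"dz": 0.35,"wx": 0,"wy": 0,"wz": 0,"gripper": 0.6},{"dx": 0,"dy": 0.68,"dz": 0.35,"wx": 0,"wy": 0,"wz": 0,"gripper": 1},{"dx": 0.1,"dy": 0.9,"dz": 0.35,"wx": 0,"wy": 0,"wz": 0,"gripper": 1},{"dx": 0.2,"dy": 1,"dz": 0.3,"wx": 0,"wy": 0,"wz": 0,"gripper": 1},{"dx": 0.2,"dy": 1,"dz": 0.25,"wx": 0,"wy": 0,"wz": 0,"gripper": 1},{"dx": 0.2,"dy": 1,"dz": 0.25,"wx": 0,"wy": 0,"wz": 0,"gripper": 1}])

```text
time_s: 12.2
tcp_pos: [0.5825, 0.0856, 0.1783]
tcp_rot: [[-0.056, 0.998, 0.041], [0.761, 0.069, -0.645], [-0.646, -0.005, -0.763]]
wrist_force: [-0.5, -0.6, 0.6]
finger_gap: 0.998
```

```bash
python3 - <<'E'
from h import *
im,d,P=grab("side"); save("s2",im,d,P); Q=toS(P); x,y,z=Q[...,0],Q[...,1],Q[...,2]
f=(abs(x)<.09)&(y>.02)&(y<.11)&(z<.12)&(z>.05);print("floor",np.median(z[f]))
m=(abs(x)<.097)&(y<.03)&(y>-.11)&(z>.1)&(z<.14);print(m.sum(),Q[m].min(0),Q[m].max(0))
m=(y>.19)&(y<.2)&(x<.012)&(x>-.012)&(z>.1)&(z<.24);print("pointer-ish",np.percentile(z[m],[5,50,95]) if m.sum() else 0,m.sum())
go([.592,.196,.15],5.7,40);go([.592,.196,.029],5.7,40)
E
```

```text
floor 0.0817838726488328
472 [-0.04788782 -0.0658573   0.10008176] [ 0.0514911  -0.01212317  0.13535416]
pointer-ish [0.15702262 0.16267456 0.16533453] 22
t 12.25 tcp [0.5829 0.0851 0.1792] d [ 0.0365  0.4437 -0.1169] w [ 0.0008 -0.0005  0.005 ] gap 1.0 F [0.7 0.6 0.6]
t 12.25 tcp [0.5829 0.0851 0.1792] d [ 0.0365  0.4437 -0.6009] w [ 0.0008 -0.0005  0.005 ] gap 1.0 F [0.7 0.6 0.6]
```

Pan floor at 81.8 mm (about 230 g), with the long block in the pan. Next the short block at (0.592, 0.196).

Emit:
send_rows(increments=[{"dx": 0.01,"dy": 0.2,"dz": 0,"wx": 0,"wy": 0,"wz": 0.005,"gripper": 1},{"dx": 0.03,"dy": 0.4,"dz": -0.12,"wx": 0,"wy": 0,"wz": 0.005,"gripper": 1},{"dx": 0.036,"dy": 0.444,"dz": -0.24,"wx": 0,"wy": 0,"wz": 0.005,"gripper": 1},{"dx": 0.036,"dy": 0.444,"dz": -0.24,"wx": 0,"wy": 0,"wz": 0.005,"gripper": 1}])

```text
time_s: 12.75
tcp_pos: [0.5913, 0.1977, 0.1176]
tcp_rot: [[-0.082, 0.995, 0.062], [0.759, 0.102, -0.643], [-0.646, -0.006, -0.763]]
wrist_force: [-0.4, -0.8, -0.2]
finger_gap: 0.999
```

```bash
python3 - <<'E'
from h import *
im,d,P=grab("wrist"); save("w7",im,d,P); z=P[...,2]
m=(P[...,0]>.53)&(P[...,0]<.66)&(P[...,1]>.14)&(P[...,1]<.27)&(z>.038)&(z<.052)&(im.astype(int).sum(2)<260)
n,lab,st,ce=cv2.connectedComponentsWithStats(m.astype(np.uint8)); k=lab==1+np.argmax(st[1:,4])
c,s,a=cv2.minAreaRect(P[k][:,:2].astype(np.float32));print(c,s,a,k.sum())
go([c[0],c[1],.029],5.7,40)
E
```

```text
(0.5905447006225586, 0.20024776458740234) (0.04521648958325386, 0.06551210582256317) 4.8564934730529785 6985
t 12.8 tcp [0.5925 0.196  0.1199] d [-0.0079  0.0169 -0.3635] w [ 0.0009 -0.0003 -0.0002] gap 1.002 F [ 0.7 -0.6  0.3]
```

Emit:
send_rows(increments=[{"dx": -0.006,"dy": 0.017,"dz": -0.15,"wx": 0,"wy": 0,"wz": 0,"gripper": 1},{"dx": -0.006,"dy": 0.017,"dz": -0.3,"wx": 0,"wy": 0,"wz": 0,"gripper": 1},{"dx": -0.006,"dy": 0.017,"dz": -0.355,"wx": 0,"wy": 0,"wz": 0,"gripper": 1},{"dx": -0.006,"dy": 0.017,"dz": -0.355,"wx": 0,"wy": 0,"wz": 0,"gripper": -1},{"dx": -0.006,"dy": 0.017,"dz": -0.355,"wx": 0,"wy": 0,"wz": 0,"gripper": -1},{"dx": -0.006,"dy": 0.017,"dz": -0.355,"wx": 0,"wy": 0,"wz": 0,"gripper": -1},{"dx": -0.006,"dy": 0.017,"dz": -0.355,"wx": 0,"wy": 0,"wz": 0,"gripper": -1},{"dx": -0.006,"dy": 0.017,"dz": -0.355,"wx": 0,"wy": 0,"wz": 0,"gripper": -1}])

```text
time_s: 13.8
tcp_pos: [0.5928, 0.2023, 0.033]
tcp_rot: [[-0.077, 0.995, 0.068], [0.76, 0.102, -0.642], [-0.645, 0.002, -0.764]]
wrist_force: [-1.0, 1.7, 6.4]
finger_gap: 0.517
```

```bash
python3 - <<'E'
from h import *
for p in ([-.2,.047,.19],[-.03,.047,.14],[-.03,.047,.1]): go(toW(p),3.7,40)
E
```

```text
t 13.8 tcp [0.5928 0.2023 0.033 ] d [ 0.0848 -0.7968  0.6281] w [ 0.0004  0.0003 -0.0061] gap 0.517 F [-1.   1.7  6.4]
t 13.8 tcp [0.5928 0.2023 0.033 ] d [ 0.1287 -1.4754  0.4281] w [ 0.0004  0.0003 -0.0061] gap 0.517 F [-1.   1.7  6.4]
t 13.8 tcp [0.5928 0.2023 0.033 ] d [ 0.1287 -1.4754  0.2681] w [ 0.0004  0.0003 -0.0061] gap 0.517 F [-1.   1.7  6.4]
```

Emit:
send_rows(increments=[{"dx": 0,"dy": 0,"dz": 0.2,"wx": 0,"wy": 0,"wz": 0,"gripper": -1},{"dx": 0.02,"dy": -0.1,"dz": 0.4,"wx": 0,"wy": 0,"wz": 0,"gripper": -1},{"dx": 0.04,"dy": -0.27,"dz": 0.52,"wx": 0,"wy": 0,"wz": -0.006,"gripper": -1},{"dx": 0.06,"dy": -0.45,"dz": 0.6,"wx": 0,"wy": 0,"wz": -0.006,"gripper": -1},{"dx": 0.08,"dy": -0.63,"dz": 0.6,"wx": 0,"wy": 0,"wz": -0.006,"gripper": -1},{"dx": 0.085,"dy": -0.8,"dz": 0.6,"wx": 0,"wy": 0,"wz": -0.006,"gripper": -1},{"dx": 0.085,"dy": -0.8,"dz": 0.55,"wx": 0,"wy": 0,"wz": -0.006,"gripper": -1},{"dx": 0.085,"dy": -0.8,"dz": 0.55,"wx": 0,"wy": 0,"wz": -0.006,"gripper": -1}])

```text
time_s: 14.8
tcp_pos: [0.6121, 0.0033, 0.1665]
tcp_rot: [[-0.052, 0.998, 0.039], [0.764, 0.065, -0.642], [-0.643, -0.003, -0.766]]
wrist_force: [-0.0, 1.2, -0.8]
finger_gap: 0.517
```

```bash
python3 - <<'E'
from h import *
for p in ([-.03,.047,.14],[-.03,.047,.106]): go(toW(p),3.7,40)
im,d,P=grab("wrist"); save("w8",im,d,P)
E
```

```text
t 14.8 tcp [0.6121 0.0033 0.1665] d [ 0.0517 -0.6794 -0.1061] w [ 0.0002 -0.0005 -0.0001] gap 0.517 F [-0.   1.2 -0.8]
t 14.8 tcp [0.6121 0.0033 0.1665] d [ 0.0517 -0.6794 -0.2421] w [ 0.0002 -0.0005 -0.0001] gap 0.517 F [-0.   1.2 -0.8]
```

View pics/w8.png

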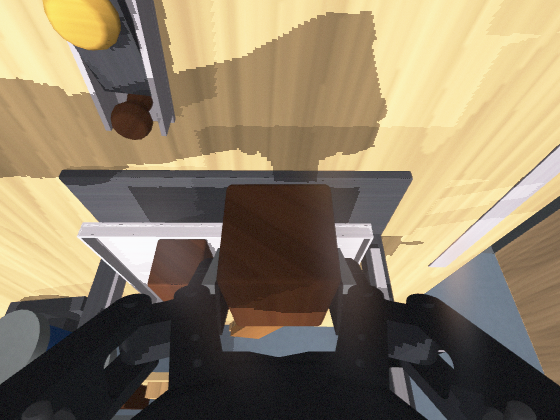

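The short block is held square, and the long block lies in the pan at (180,265), clear to its left. Insert and release.

Emit:
send_rows(increments=[{"dx": 0.016,"dy": -0.18,"dz": -0.05,"wx": 0,"wy": 0,"wz": 0,"gripper": -1},{"dx": 0.03,"dy": -0.36,"dz": -0.1,"wx": 0,"wy": 0,"wz": 0,"gripper": -1},{"dx": 0.04,"dy": -0.52,"dz": -0.1,"wx": 0,"wy": 0,"wz": 0,"gripper": -1},{"dx": 0.052,"dy": -0.69,"dz": -0.1,"wx": 0,"wy": 0,"wz": 0,"gripper": -1},{"dx": 0.052,"dy": -0.69,"dz": -0.18,"wx": 0,"wy": 0,"wz": 0,"gripper": -1},{"dx": 0.052,"dy": -0.69,"dz": -0.25,"wx": 0,"wy": 0,"wz": 0,"gripper": -1},{"dx": 0.052,"dy": -0.69,"dz": -0.25,"wx": 0,"wy": 0,"wz": 0,"gripper": -1}])

```text
time_s: 15.72
tcp_pos: [0.6256, -0.167, 0.1026]
tcp_rot: [[-0.056, 0.998, 0.04], [0.764, 0.069, -0.642], [-0.643, -0.005, -0.766]]
wrist_force: [1.2, 0.6, -1.3]
finger_gap: 0.517
```

Emit:
send_rows(increments=[{"dx": 0,"dy": 0,"dz": -0.02,"wx": 0,"wy": 0,"wz": 0,"gripper": -1},{"dx": 0,"dy": 0,"dz": -0.02,"wx": 0,"wy": 0,"wz": 0,"gripper": 0.45},{"dx": 0,"dy": 0,"dz": -0.02,"wx": 0,"wy": 0,"wz": 0,"gripper": 0.45},{"dx": 0,"dy": 0,"dz": -0.02,"wx": 0,"wy": 0,"wz": 0,"gripper": 0.45},{"dx": 0,"dy": 0,"dz": -0.02,"wx": 0,"wy": 0,"wz": 0,"gripper": 0.45},{"dx": 0,"dy": 0.13,"dz": 0.15,"wx": 0,"wy": 0,"wz": 0,"gripper": 0.45},{"dx": 0,"dy": 0.26,"dz": 0.31,"wx": 0,"wy": 0,"wz": 0,"gripper": 0.45},{"dx": -0.03,"dy": 0.45,"dz": 0.45,"wx": 0,"wy": 0,"wz": 0,"gripper": 0.45},{"dx": -0.1,"dy": 0.6,"dz": 0.5,"wx": 0,"wy": 0,"wz": 0,"gripper": 0.45},{"dx": -0.2,"dy": 0.68,"dz": 0.55,"wx": 0,"wy": 0,"wz": 0,"gripper": 0.45},{"dx": -0.3,"dy": 0.68,"dz": 0.55,"wx": 0,"wy": 0,"wz": 0,"gripper": 0.45},{"dx": -0.3,"dy": 0.68,"dz": 0.55,"wx": 0,"wy": 0,"wz": 0,"gripper": 0.45},{"dx": -0.3,"dy": 0.68,"dz": 0.55,"wx": 0,"wy": 0,"wz": 0,"gripper": 0.45}])

```text
time_s: 17.35
tcp_pos: [0.5515, -0.0006, 0.2433]
tcp_rot: [[-0.049, 0.998, 0.041], [0.763, 0.064, -0.643], [-0.645, -0.0, -0.764]]
wrist_force: [0.9, -0.1, -0.0]
finger_gap: 0.725
```

```bash
python3 - <<'E'
from h import *
o=get_obs();print(o["time_s"],o["tcp_pos"])
im,d,P=grab("side"); save("s3",im,d,P); Q=toS(P); x,y,z=Q[...,0],Q[...,1],Q[...,2]
f=(abs(x)<.09)&(abs(y)<.11)&(z<.1)&(z>.05);print("floor side",np.median(z[f]))
im,d,P=grab("wrist"); save("w9",im,d,P); Q=toS(P); x,y,z=Q[...,0],Q[...,1],Q[...,2]
f=(abs(x)<.09)&(abs(y)<.11)&(z<.08)&(z>.05);print("floor wrist",np.median(z[f]))
m=(abs(x)<.11)&(abs(y)<.13)&(z>.1)&(z<.125)
n,lab,st,ce=cv2.connectedComponentsWithStats(m.astype(np.uint8))
for i in range(1,n):
    if st[i,4]>150:
        k=Q[lab==i];print(st[i],k.min(0).round(3),k.max(0).round(3),np.median(k[:,2]))
t=(y>.16)&(y<.215)&(x<.034)&(x>-.06)&(z>.1)&(z<.2)
vs,us=np.nonzero(t);print("tabs px",us.min(),us.max(),vs.min(),vs.max(),np.histogram(z[t],bins=np.arange(.12,.18,.003)))
u0,v0=max(us.min()-30,0),max(vs.min()-30,0)
cr=im[v0:vs.max()+30,u0:us.max()+30,::-1]
a=cv2.resize(im[...,::-1],(560,420)); b=cv2.resize(cr,None,fx=(h:=420/cr.shape[0]),fy=h); print(h,u0,v0)
cv2.imwrite("pics/w9c.png",np.hstack([cv2.resize(a,(400,300)),cv2.resize(b,(min(400,b.shape[1]*300//420),300))]))
E
```

```text
17.35 [ 0.55146825 -0.000617    0.24328581]
floor side 0.06824277340648777
floor wrist 0.0682251970833515
[ 229  186   46   67 2632] [-0.083 -0.066  0.1  ] [ 0.047 -0.021  0.114] 0.1130485611575233
[ 312  199   48   39 1558] [-0.06   0.026  0.1  ] [0.005 0.071 0.114] 0.1128604881640162
[393 222  11  26 169] [-0.014  0.127  0.1  ] [0.008 0.13  0.125] 0.11266313455227603
tabs px 413 484 239 309 (array([ 19,  19,  45,  34,  12, 117, 313,  47,  57, 278,  57,  51,  39,
       125, 485,  52,  58,  56,  56]), array([0.12 , 0.123, 0.126, 0.129, 0.132, 0.135, 0.138, 0.141, 0.144,
       0.147, 0.15 , 0.153, 0.156, 0.159, 0.162, 0.165, 0.168, 0.171,
       0.174, 0.177]))
3.230769230769231 383 209
```

View pics/w9c.png

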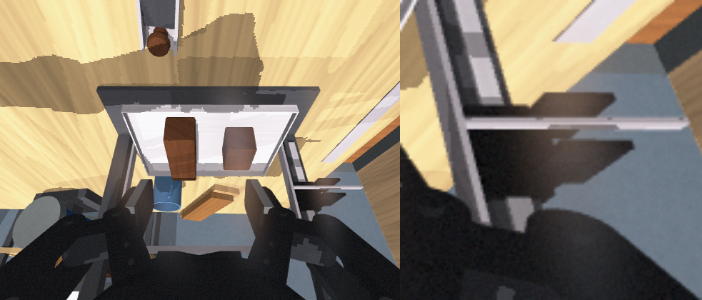

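The pointer (148.5 mm) sits between the tabs, whose upper faces are at about 139.5 and 163.5 mm. Both blocks lie flat in the pan, and the gripper is clear of everything.

```bash
python3 -c "
from h import *
print(hand_in())"
```

```text
the job is handed in; nothing more can be done
None
```

The job is handed in. The hand plane stands on the bench in front of the scale, and one long and one short rosewood block (about 360 g) are in the pan. The other long and short blocks were left where they lay. It took about 17.5 s on the robot's clock.

- **Pan and pointer:** side and wrist cameras both put the pan floor at 68.2 mm. The pointer read about 148.5 mm, against a gap middle of about 149–150 mm, so it is about 2 mm off with 9 mm allowed.
- **Blocks in the pan:** both lay flat inside the rim.
- **Plane:** it looked upright in the wrist pictures after release. I did not measure its final height or tilt separately.
- **Arm and other objects:** the gripper was clear of everything at the end. No move was planned to touch the glue bottle, mug, clamp or tabs, but I did not re-measure their positions.
- **Disagreements:** the cameras disagreed by 2–5 mm on the plane and blocks, so I went with the wrist camera. The arm felt about 5–6 N from the bench as the plane was set down and each block was gripped.

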